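Load the sampler carousel with its two jigsaw-keyed vial blocks

TASK

Turn the sampler's carousel by its centre knob until the two empty bays face squarely to the open front, clear of the crescent guard at the rear. Then lower the two loose vial blocks into those bays, each where its round knobs or sockets interlock with its neighbours, so that both lie flat on the carousel floor with their tops flush with the other blocks. Lower them in rather than letting them drop, leave the bays facing the front, and do not disturb the other things on the bench.

Things in the scene. Friction and masses are not known exactly. Their poses are not given: they have to be found in the camera images.
- sampler: white bench sampler, fixed: round foot of 186 mm diameter. A crescent guard (113 to 122 mm above the bench) covers the rear bays beyond 64 mm from the carousel axis, wherever x > 0.02; the front is open from above. Origin on the bench under the axis; x to the rear (under the guard), y left, z up. Blocks in place: tops 62 mm above the bench, tabs end at 100 mm, vials in them at 106 mm.
- carousel (a joint): turn of the round deck about the upright axis through the sampler's origin, rad, counter-clockwise from above; 0 with the two empty bays squarely to the front (-x of the sampler). Starts at -1.5 to -0.9, stops at -2 and 2, stays where left (friction 0.12 N m). Six 60 degree wedge bays inside a 6 mm rim: four hold blocks, alternately with sockets and knobs.
- knob_grip (a point): on the carousel axis, 124 mm above the bench: where to grip the black knob, an upright bar 36 mm long (y), 12 mm thick (x), from 103 to 134 mm above the bench, above everything else on the carousel. It turns with the carousel.
- bay_socket (a point): the empty bay for the block with sockets, on the carousel floor, 32 mm above the bench, 51 mm from the axis; x radially outward, z up. The block is home when its origin and axes coincide with this frame. It is the clockwise one of the two seen from above, beside a block with knobs.
- bay_knob (a point): the empty bay for the block with knobs, on the carousel floor, 32 mm above the bench, 51 mm from the axis; x radially outward, z up. The block is home when its origin and axes coincide with this frame. It is the counter-clockwise one of the two seen from above, beside a block with sockets.
- block_socket: loose aluminium wedge (60 degrees, 0.2 kg), 30 mm high, 57 mm from inner flat to curved outer face (80 mm radius), 78 mm wide there; a round 17 mm jigsaw socket in each straight side, three bores on top. Black lifting tab: 20 mm along x, 8 mm thick (y), from 30 to 68 mm above the underside. Origin on the underside below the tab; x to the curved face. 1 to 1.5 mm play when home.
- block_knob: loose aluminium wedge (60 degrees, 0.26 kg), 30 mm high, 57 mm from inner flat to curved outer face (80 mm radius), 78 mm wide there; a round 14 mm jigsaw knob on each straight side, five bores on top. Black lifting tab: 20 mm along x, 8 mm thick (y), from 30 to 68 mm above the underside. Origin on the underside below the tab; x to the curved face. 1 to 1.5 mm play when home.
- petri: lidded dish, 62 mm across, 12 mm high, to be left alone; origin under its centre.
- tweezers: steel tweezers, 134 mm long, 10 mm high, to be left alone; origin under the centre, long axis y.
- tip_box: white carton, 65 x 110 x 70 mm, beside the sampler, to be left alone; origin under its centre, long axis y.
- printer_edge (a point): middle of the top edge of the flat side of the printer, a fixed white box 200 mm high on the robot's left; this side faces -y at y = -0.125 and runs from x = 0.21 to x = 0.61, so keep arm and gripper clear of it. z up.

How it is judged (in metres and radians):
On the way:
1. the carousel is turned so that the empty bays face the front, within 0.26 rad (value of joint carousel between -0.26 and 0.26 rad), for 0.2 s.
At the end, for the whole second after the job is handed in: The carousel rests with its empty-bay side to the front (within 0.35 rad), and each loose block is released and at rest in its own bay: within 5 mm of its place across, not more than 2.5 mm above the carousel floor, upright within 0.05 rad and in line with the bay within 0.08 rad (value of joint carousel between -0.35 and 0.35 rad and horizontal distance between block_socket and bay_socket below 0.005 m and z of block_socket in the frame of bay_socket below 0.0025 m and angle between each of block_socket, block_knob's own z axis and vertical below 0.05 rad and angle between the x axis of block_socket and the x axis of bay_socket, either way round below 0.08 rad and horizontal distance between block_knob and bay_knob below 0.005 m and z of block_knob in the frame of bay_knob below 0.0025 m and angle between the x axis of block_knob and the x axis of bay_knob, either way round below 0.08 rad and linear speed of each of block_socket, block_knob below 0.02 m/s); the robot touches nothing.
It fails at once if a block dropped into its bay (faster than 0.6 m/s there) ((linear speed of block_socket above 0.6 m/s and horizontal distance between block_socket and bay_socket below 0.03 m) or (linear speed of block_knob above 0.6 m/s and horizontal distance between block_knob and bay_knob below 0.03 m)).
It fails at once if a bystander was moved by more than 30 mm (distance of any of petri, tweezers, tip_box from where it was at the start of the episode above 0.03 m).
It also fails if it takes over 64 s, if anything falls off the work surface, if the arm or the gripper's body presses on something with over 40 N, if the wrist force passes 120 N, or if a joint passes its speed limit or range.

ROBOT

A 7-joint arm with a two-finger parallel gripper is mounted at the origin on the work surface; the furniture and walls round the work are solid. World frame = base frame: x ahead of the robot, y to its left, z up, the work surface at z = 0. Lengths are in m, angles in degrees, forces in N, time in s.
With the tool pointing down it reaches from about 0.425 to 0.975 m from the base axis. Payload 16.7 kg.
Tool frame: the origin (TCP) lies at the very end of the fingers, on their centre line; the grasp point (between the pads) lies robot.tcp_to_grasp behind it (robot.tcp_to_grasp is the distance from the TCP to the grasp point, in m); z points along the fingers, y is the line along which they close (so a half turn about z gives the same grasp; the last joint's range is limited). The gripper opens to 85 mm and grips with 20 to 120 N. Pads are 22 mm wide; open, the fingers measure 114 mm over their backs; the gripper's body (76 mm by 85 mm) begins 54 mm behind the grasp point. The pads swing forward as they close: fully open they stand 13 mm farther back than shut.
Start: joints at [-71.992, 24.414, 4.234, 92.017, -1.954, 63.644, -3.845], TCP at [0.302, 0.604, 0.231] pointing down, gripper open.
Joint ranges: [-163.25, 163.25], [-28.42, 122.38], [-70.27, 78.77], [12.13, 141.07], [-58.53, 238.53], [9.26, 117.41], [-156.51, 156.51]. Speed limits (degrees/s): [108.29, 108.29, 136.94, 136.94, 172.46, 172.46, 172.46].

INTERFACE

Orientations are given as [roll, pitch, yaw] about the fixed x, y, z axes, in that order (R = Rz(yaw) Ry(pitch) Rx(roll)).
In Python, from station import sense, vision, hand_in, robot gives the robot as it stands.
- The arm moves only by the tool carry_out, never from a script. Its argument "steps" is a list of rows, each a list of 3 entries, a list of its own where there are three numbers: the opening, from 0 (shut) to 1 (fully open), then the shift along the tool's x, y, z in m, then the turn, a rotation vector about the tool's x, y, z in degrees. A call has 1 to 5 rows; each row is the pose to reach, as a shift and turn from the pose commanded when the call began, along the tool's axes at that moment; what a row does not reach only later rows make up. A row lasts 1/10 s, in which the tool goes at most 50 mm and 8.59 degrees, less where a joint would pass 70% of its speed; a pose out of reach is approached as far as the arm can. A call with a gripper value outside its range is refused whole. The fingers move at their own pace and stop on an object; "force" is the grip in N (left out, the last holds). Time passes only in rows, so rows that repeat a pose let the fingers close. It gives the time, the measured TCP pose, the force, the opening and the grip force at its end, in the units of the state.
- sense(): the state, without advancing time (a new reading comes with each control period).
- vision.camera(name): name is "side" or "top"; returns a dict with "image" (400x640x3 uint8, red, green, blue), "depth" (400x640 float32, m along the optical axis (not along the pixel's ray), 0 where there is no reading), "K" (3x3 intrinsics, pixels), "rvec" (rotation vector, rad) and "tvec" (3), from world to camera coordinates, as OpenCV has them. Camera axes: x right, y down, z forward; pixel columns grow to the right and rows downward; lengths in m; the calibration is good to about 2 mm. A picture is of the moment at which its call begins.
- hand_in(): hands the job in; it is judged then, once.
The state is a dict: "clock": time; "qpos": joint angles; "joint_vel": joint speeds; "joint_efforts": joint torques, N m; "eef_pos": TCP position; "tool_rot": TCP orientation; "wrist_force": force on the tool from outside, world axes, zero at the start; "moment": the same for the moment, N m; "opening": opening from 0.0 (shut) to 1.0 (fully open); "finger_force": force on a finger pad.
Only numpy, scipy, OpenCV 4.12 (cv2) and the standard library are available. Lean on these libraries where they do the work, as an engineer would, in place of code of your own. Each camera call takes 0.05 s, during which the arm holds its last target. There are 200 camera calls.

## Working session

There is one attempt and no reset: what is moved stays moved. The work goes in short steps, Python scripts to look and compute and a tool call to move; the robot and the scene stay as the last step left them, time stands still between calls to the robot, and variables do not carry over. Pictures are saved under pics/ and viewed, at most 10 in all, crops included, and the job is handed in when it is done.

Besides the shell and the picture viewer there is one more tool, called after ">>>" by a JSON object that holds its "api" and its "payload". carry_out: Moves the arm, as the interface text tells. Its arguments: {"type":"object","properties":{"steps":{"type":"array","items":{"type":"array"}},"force":{"type":"number"}},"required":["steps"]}

```bash
mkdir -p pics; python3 - <<'E'
from station import sense, vision, robot
import cv2,numpy as np
s=sense();print({k:np.round(v,3).tolist() for k,v in s.items()});print([ (a,getattr(robot,a)) for a in dir(robot) if a[0]!='_'])
for n in("top","side"):
    c=vision.camera(n);np.savez(f"pics/{n}1.npz",**c);cv2.imwrite(f"pics/{n}1.png",c["image"][:,:,::-1]);print(n,c["K"].tolist(),c["rvec"],c["tvec"])
E
```

```text
{'clock': 0.0, 'qpos': [-71.992, 24.449, 4.234, 92.052, -1.955, 63.644, -3.845], 'joint_vel': [-0.036, 0.011, 0.046, -0.002, 0.017, 0.023, 0.017], 'joint_efforts': [-0.001, -94.985, 3.76, -46.354, 0.019, 0.01, 0.0], 'eef_pos': [0.302, 0.603, 0.231], 'tool_rot': [-179.926, 0.005, 153.421], 'wrist_force': [0.011, 0.331, -0.509], 'moment': [0.028, 0.026, -0.016], 'finger_force': 0.0, 'opening': 1.003}
[('Unreachable', <class 'station.Unreachable'>), ('tcp_to_grasp', 0.0187)]
top [[446.9240505535486, 0.0, 335.6695421813682], [0.0, 446.9240505535486, 202.71903978049542], [0.0, 0.0, 1.0]] [ 2.19206706 -2.19627753  0.0299298 ] [-0.30788362  0.45618256  1.20376982]
side [[393.19307242076115, 0.0, 328.1067043931023], [0.0, 393.19307242076115, 201.53006488607025], [0.0, 0.0, 1.0]] [ 0.44281608  2.89215373 -0.91231918] [0.50829418 0.19447511 0.86150829]
```

View pics/top1.png

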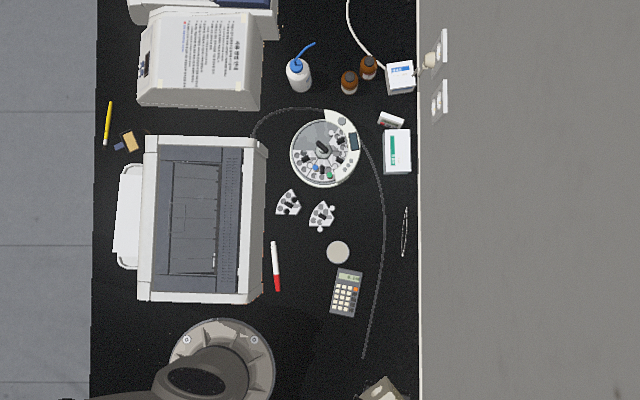

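View pics/side1.png

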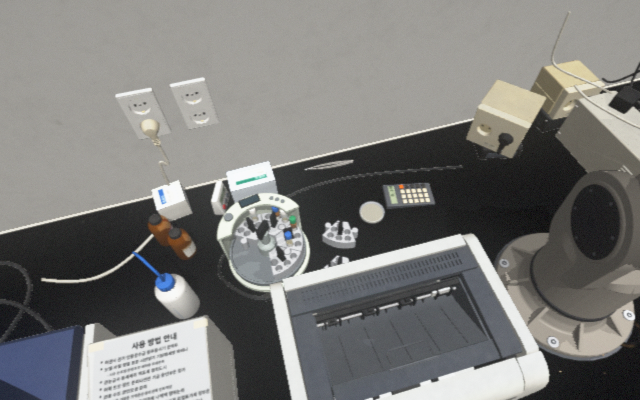

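```bash
cat > h.py <<'E'
import cv2,numpy as np
def pt(c,u,v,z=None):
    R=cv2.Rodrigues(np.array(c["rvec"]))[0];t=np.array(c["tvec"]).ravel()
    d=np.linalg.inv(c["K"])@[u,v,1]
    o=-R.T@t;r=R.T@d
    if z is None: return o+r*c["depth"][int(round(v)),int(round(u))]
    return o+r*(z-o[2])/r[2]
def crop(c,f,u0,v0,w,h,k):
    im=cv2.resize(c["image"][v0:v0+h,u0:u0+w,::-1],None,fx=k,fy=k,interpolation=cv2.INTER_CUBIC)
    for i in range(0,w,10): cv2.putText(im,str(u0+i),(i*k,8),0,.3,(0,255,255));cv2.line(im,(i*k,10),(i*k,14),(0,255,255))
    for i in range(0,h,10): cv2.putText(im,str(v0+i),(0,i*k+3),0,.3,(0,255,255))
    cv2.imwrite(f,im)
E
python3 - <<'E'
from h import *
c=np.load("pics/top1.npz");crop(c,"pics/t1c.png",270,105,95,130,6) if 0 else crop(c,"pics/t1c.png",270,103,100,135,4)
print(-cv2.Rodrigues(c["rvec"])[0].T@c["tvec"])
for p in [(325,152),(338,252),(396,150),(404,232),(288,203),(321,215)]: print(p,pt(c,*p).round(4))
E
```

```text
[ 0.40617612 -0.32508827  1.21708472]
(325, 152) [ 0.5755 -0.2844  0.126 ]
(338, 252) [ 0.3229 -0.3149  0.0122]
(396, 150) [ 0.5889 -0.4655  0.068 ]
(404, 232) [ 0.376  -0.4936  0.0025]
(288, 203) [ 0.4528 -0.1864  0.0656]
(321, 215) [ 0.4216 -0.2718  0.069 ]
```

View pics/t1c.png

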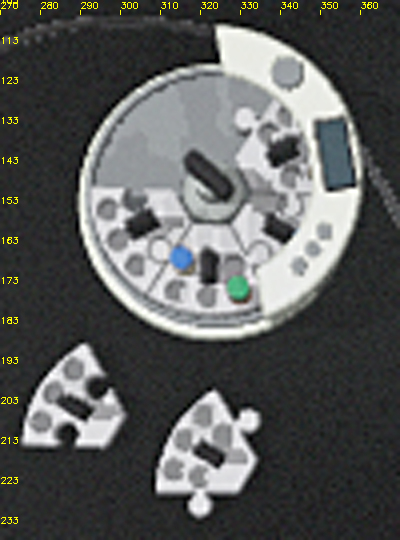

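```bash
cat >> h.py <<'E'
def cloud(c):
    R=cv2.Rodrigues(np.array(c["rvec"]))[0];t=np.array(c["tvec"]).ravel()
    v,u=np.mgrid[0:400,0:640];d=np.stack([u,v,np.ones_like(u)],-1)@np.linalg.inv(c["K"]).T
    return (d*c["depth"][...,None]-t)@R
def pca(P):
    m=P.mean(0);w,V=np.linalg.eigh(np.cov(P.T));a=V[:,1]
    return m.round(4),round(float(np.degrees(np.arctan2(a[1],a[0]))),1),(2*np.sqrt(3*w)).round(4)
def sel(P,cx,cy,r,z0,z1):
    m=(np.hypot(P[...,0]-cx,P[...,1]-cy)<r)&(P[...,2]>z0)&(P[...,2]<z1);return P[m][:,:2]
E
python3 - <<'E'
from h import *
c=np.load("pics/top1.npz");P=cloud(c)
A=[.575,-.283]
K=sel(P,*A,.03,.125,.14);print("knob",len(K),pca(K))
m=(np.hypot(P[...,0]-A[0],P[...,1]-A[1])<.08)&(P[...,2]>.09)&(P[...,2]<.109)
n,L,st,ce=cv2.connectedComponentsWithStats(m.astype(np.uint8))
for i in range(1,n):
    if st[i,4]>6: q=P[L==i];print("tab/vial",st[i,4],ce[i].round(1),pca(q[:,:2]),q[:,2].mean().round(3))
g=(np.hypot(P[...,0]-A[0],P[...,1]-A[1])<.11)&(P[...,2]>.11)&(P[...,2]<.125)&(np.hypot(P[...,0]-A[0],P[...,1]-A[1])>.055)
print("guard",g.sum(),pca(P[g][:,:2]),np.degrees(np.arctan2(*( (P[g][:,:2].mean(0)-A)[::-1]))))
# circle fit of guard outer + rim
Z=P[...,2]
r=np.hypot(P[...,0]-A[0],P[...,1]-A[1])
for nm,b in (("sock",(.4528,-.1864)),("knobb",(.4216,-.2718))):
    q=sel(P,*b,.05,.05,.075);print(nm,"tab",len(q),pca(q))
    q=sel(P,*b,.055,.02,.04);print(nm,"top",len(q),pca(q),q.min(0),q.max(0))
# foot/rim points histogram of z
q=P[(r<.1)];print(np.histogram(q[:,2],bins=np.arange(0,.15,.01)))
E
```

```text
knob 67 (array([ 0.589 , -0.2768]), 47.9, array([0.0125, 0.0322]))
tab/vial 25 [340.1 138.7] (array([ 0.6133, -0.3214]), 117.7, array([0.008 , 0.0195])) 0.099
tab/vial 11 [320.5 150.3] (array([ 0.5835, -0.2723]), 52.6, array([0.0043, 0.0141])) 0.102
tab/vial 29 [304.2 157.4] (array([ 0.5664, -0.2309]), 117.3, array([0.0088, 0.0198])) 0.098
tab/vial 25 [339.1 158.8] (array([ 0.5624, -0.3189]), 57.9, array([0.0082, 0.0186])) 0.099
tab/vial 30 [314.7 167. ] (array([ 0.5411, -0.2577]), -161.7, array([0.0125, 0.0143])) 0.104
tab/vial 25 [321.1 168.1] (array([ 0.5391, -0.2736]), 179.4, array([0.0075, 0.0208])) 0.099
tab/vial 27 [328.9 174.4] (array([ 0.5225, -0.2933]), -168.8, array([0.0116, 0.0138])) 0.104
guard 846 (array([ 0.6004, -0.3333]), -168.6, array([0.0687, 0.1832])) -63.259109104397865
sock tab 27 (array([ 0.4503, -0.1852]), 56.1, array([0.0082, 0.0211]))
sock top 273 (array([ 0.4521, -0.1832]), 139.8, array([0.0587, 0.0609])) [ 0.42747217 -0.21398729] [ 0.4914162  -0.14964538]
knobb tab 25 (array([ 0.4196, -0.2726]), 59.6, array([0.0082, 0.0204]))
knobb top 322 (array([ 0.4188, -0.2729]), 148.8, array([0.0559, 0.0722])) [ 0.37957746 -0.30457938] [ 0.46210869 -0.23786515]
(array([292,  62, 317, 940, 176, 287, 818,  45,  27,  84, 103, 211, 761,
        82]), array([0.  , 0.01, 0.02, 0.03, 0.04, 0.05, 0.06, 0.07, 0.08, 0.09, 0.1 ,
       0.11, 0.12, 0.13, 0.14]))
```

```bash
cat >> h.py <<'E'
from scipy.spatial.transform import Rotation as Ro
def plan(pts,s=None):
    """pts: list of (x,y,z,yaw); prints shift+turn for each successive call"""
    from station import sense
    s=s or sense();p=np.array(s["eef_pos"]);R=Ro.from_euler("xyz",s["tool_rot"],degrees=True)
    for q in pts:
        T=Ro.from_euler("xyz",[180,0,q[3]],degrees=True)
        print("->",q,(R.inv().apply(np.array(q[:3])-p)).round(4).tolist(),(R.inv()*T).as_rotvec(degrees=True).round(1).tolist())
        p=np.array(q[:3]);R=T
E
python3 - <<'E'
from h import *
plan([(.302,.603,.3,153.4),(.38,.38,.3,127),(.45,.16,.3,101),(.52,-.06,.3,75),(.5892,-.2767,.25,48),(.5892,-.2767,.1053,48)])
E
```

```text
-> (0.302, 0.603, 0.3, 153.4) [-0.0003, -0.0003, -0.0693] [-0.1, 0.0, 0.0]
-> (0.38, 0.38, 0.3, 127) [-0.1696, -0.1645, -0.0] [-0.0, -0.0, 26.4]
-> (0.45, 0.16, 0.3, 101) [-0.2178, -0.0765, -0.0] [0.0, -0.0, 26.0]
-> (0.52, -0.06, 0.3, 75) [-0.2293, 0.0267, 0.0] [0.0, -0.0, 26.0]
-> (0.5892, -0.2767, 0.25, 48) [-0.1914, 0.1229, 0.05] [-0.0, -0.0, 27.0]
-> (0.5892, -0.2767, 0.1053, 48) [0.0, -0.0, 0.1447] [0.0, 0.0, 0.0]
```

>>> {"api": "carry_out", "payload": {"steps": [[0.5, [0, 0, -0.035], [0, 0, 0]], [0.5, [0, 0, -0.069], [0, 0, 0]]]}}

```text
clock: 0.3
eef_pos: [0.3017, 0.6031, 0.3]
tool_rot: [-179.8, 0.0, 153.4]
wrist_force: [0.2, -0.0, 1.3]
opening: 0.691
finger_force: 0.0
```

>>> {"api": "carry_out", "payload": {"steps": [[0.5, [-0.034, -0.033, 0], [0, 0, 5.3]], [0.5, [-0.068, -0.066, 0], [0, 0, 10.6]], [0.5, [-0.102, -0.099, 0], [0, 0, 15.8]], [0.5, [-0.136, -0.132, 0], [0, 0, 21.1]], [0.5, [-0.17, -0.1645, 0], [0, 0, 26.4]]]}}

```text
clock: 0.8
eef_pos: [0.3806, 0.3784, 0.3001]
tool_rot: [-180.0, -0.0, 126.8]
wrist_force: [1.1, -0.1, 1.1]
opening: 0.502
finger_force: 0.0
```

>>> {"api": "carry_out", "payload": {"steps": [[0.5, [-0.0436, -0.0153, 0], [0, 0, 5.2]], [0.5, [-0.087, -0.0306, 0], [0, 0, 10.4]], [0.5, [-0.1307, -0.0459, 0], [0, 0, 15.6]], [0.5, [-0.1742, -0.0612, 0], [0, 0, 20.8]], [0.5, [-0.2178, -0.0765, 0], [0, 0, 26]]]}}

```text
clock: 1.3
eef_pos: [0.4505, 0.1586, 0.3003]
tool_rot: [-180.0, -0.0, 100.8]
wrist_force: [0.5, 0.3, 0.1]
opening: 0.497
finger_force: 0.0
```

>>> {"api": "carry_out", "payload": {"steps": [[0.5, [-0.0459, 0.0053, 0], [0, 0, 5.2]], [0.5, [-0.0917, 0.0107, 0], [0, 0, 10.4]], [0.5, [-0.1376, 0.016, 0], [0, 0, 15.6]], [0.5, [-0.1834, 0.0214, 0], [0, 0, 20.8]], [0.5, [-0.2293, 0.0267, 0], [0, 0, 26]]]}}

```text
clock: 1.8
eef_pos: [0.5206, -0.0613, 0.3004]
tool_rot: [180.0, -0.0, 74.8]
wrist_force: [0.5, 0.4, 0.2]
opening: 0.501
finger_force: 0.0
```

>>> {"api": "carry_out", "payload": {"steps": [[0.5, [-0.0383, 0.0246, 0.01], [0, 0, 5.4]], [0.5, [-0.0766, 0.049, 0.02], [0, 0, 10.8]], [0.5, [-0.115, 0.0737, 0.03], [0, 0, 16.2]], [0.5, [-0.153, 0.098, 0.04], [0, 0, 21.6]], [0.5, [-0.1914, 0.1229, 0.05], [0, 0, 27]]]}}

```text
clock: 2.3
eef_pos: [0.5901, -0.2776, 0.2495]
tool_rot: [-180.0, 0.0, 47.8]
wrist_force: [0.8, 0.6, 0.9]
opening: 0.504
finger_force: 0.0
```

>>> {"api": "carry_out", "payload": {"steps": [[0.5, [0, 0, 0.045], [0, 0, 0]], [0.5, [0, 0, 0.09], [0, 0, 0]], [0.5, [0, 0, 0.12], [0, 0, 0]], [0.5, [0, 0, 0.1447], [0, 0, 0]], [0.5, [0, 0, 0.1447], [0, 0, 0]]]}}

```text
clock: 2.8
eef_pos: [0.5879, -0.2752, 0.1023]
tool_rot: [-179.7, 0.1, 48.0]
wrist_force: [0.5, 0.5, 0.8]
opening: 0.5
finger_force: 0.0
```

>>> {"api": "carry_out", "payload": {"steps": [[0, [0, 0, 0], [0, 0, 0]], [0, [0, 0, 0], [0, 0, 0]], [0, [0, 0, 0], [0, 0, 0]], [0, [0, 0, 0], [0, 0, 0]], [0, [0, 0, 0], [0, 0, 0]]], "force": 40}}

```text
clock: 3.3
eef_pos: [0.59, -0.2762, 0.107]
tool_rot: [180.0, -0.0, 48.0]
wrist_force: [-5.3, 2.4, 8.0]
opening: 0.171
finger_force: 40.5
```

```bash
python3 - <<'E'
from station import sense,vision
from h import *
for i in range(3):
    s=sense();print(s["clock"],[np.round(s[k],4).tolist() for k in("eef_pos","tool_rot","wrist_force","moment")])
    c=vision.camera("top")
P=cloud(c);np.savez("pics/top2.npz",**c)
E
```

```text
3.3 [[0.59, -0.2762, 0.107], [179.956, -0.049, 48.0216], [-5.3004, 2.3864, 8.0395], [0.5439, 1.2285, 0.0479]]
3.35 [[0.59, -0.2762, 0.1071], [179.9556, -0.0518, 48.0227], [-3.9999, 2.0075, 7.8326], [0.5398, 1.2283, -0.0101]]
3.4 [[0.59, -0.2762, 0.1071], [179.954, -0.0507, 48.0234], [-5.5009, 2.1192, 7.7954], [0.6101, 1.1553, 0.0089]]
```

>>> {"api": "carry_out", "payload": {"steps": [[0, [0, 0, 0], [0, 0, -7]], [0, [0, 0, 0], [0, 0, -14]], [0, [0, 0, 0], [0, 0, -21]], [0, [0, 0, 0], [0, 0, -28]], [0, [0, 0, 0], [0, 0, -35]]]}}

```text
clock: 3.95
eef_pos: [0.59, -0.2762, 0.1071]
tool_rot: [179.9, -0.0, 83.3]
wrist_force: [-5.1, 1.9, 6.8]
opening: 0.173
finger_force: 40.1
```

>>> {"api": "carry_out", "payload": {"steps": [[0, [0, 0, 0], [0, 0, -8]], [0, [0, 0, 0], [0, 0, -16]], [0, [0, 0, 0], [0, 0, -24]], [0, [0, 0, 0], [0, 0, -32]], [0, [0, 0, 0], [0, 0, -38.5]]]}}

```text
clock: 4.45
eef_pos: [0.59, -0.2762, 0.1071]
tool_rot: [179.9, 0.0, 121.8]
wrist_force: [-4.9, 3.0, 6.1]
opening: 0.171
finger_force: 39.8
```

>>> {"api": "carry_out", "payload": {"steps": [[0.4, [0, 0, 0], [0, 0, 0]], [0.4, [0, 0, 0], [0, 0, 0]], [0.4, [0, 0, 0], [0, 0, 0]]]}}

```text
clock: 4.75
eef_pos: [0.5901, -0.2763, 0.1061]
tool_rot: [180.0, 0.1, 121.4]
wrist_force: [0.2, 0.9, 0.0]
opening: 0.401
finger_force: 0.0
```

>>> {"api": "carry_out", "payload": {"steps": [[0, [0, 0, 0], [0, 0, 0]], [0, [0, 0, 0], [0, 0, 0]], [0, [0, 0, 0], [0, 0, 0]], [0, [0, 0, 0], [0, 0, 0]], [0, [0, 0, 0], [0, 0, 0]]]}}

```text
clock: 5.25
eef_pos: [0.5899, -0.2761, 0.1059]
tool_rot: [180.0, 0.0, 121.5]
wrist_force: [-1.4, 0.2, 5.1]
opening: 0.187
finger_force: 39.0
```

>>> {"api": "carry_out", "payload": {"steps": [[0.4, [0, 0, 0], [0, 0, 0]], [0.4, [0, 0, 0], [0, 0, 0]], [0.4, [0, 0, -0.04], [0, 0, 0]], [0.4, [0, 0, -0.08], [0, 0, 0]], [0.4, [0, 0, -0.11], [0, 0, 0]]]}}

```text
clock: 5.75
eef_pos: [0.59, -0.2764, 0.2178]
tool_rot: [180.0, 0.1, 121.5]
wrist_force: [0.2, -0.0, 0.4]
opening: 0.402
finger_force: 0.0
```

```bash
python3 - <<'E'
from h import *
c=np.load("pics/top1.npz");P=cloud(c)
for nm,b in (("sock",(.4503,-.1852)),("knobb",(.4196,-.2726))):
  for z in(.045,.06,.064): q=sel(P,*b,.025,z,.075);print(nm,"tab",z,len(q),pca(q))
plan([(.5,-.22,.2,85),(.4503,-.1852,.14,57),(.4503,-.1852,.0378,57)])
E
```

```text
sock tab 0.045 27 (array([ 0.4503, -0.1852]), 56.1, array([0.0082, 0.0211]))
sock tab 0.06 23 (array([ 0.4508, -0.1842]), 56.5, array([0.0078, 0.0199]))
sock tab 0.064 23 (array([ 0.4508, -0.1842]), 56.5, array([0.0078, 0.0199]))
knobb tab 0.045 25 (array([ 0.4196, -0.2726]), 59.6, array([0.0082, 0.0204]))
knobb tab 0.06 24 (array([ 0.4196, -0.2724]), 58.9, array([0.0079, 0.0207]))
knobb tab 0.064 24 (array([ 0.4196, -0.2724]), 58.9, array([0.0079, 0.0207]))
-> (0.5, -0.22, 0.2, 85) [0.0952, -0.0473, 0.0177] [0.1, 0.0, 36.5]
-> (0.4503, -0.1852, 0.14, 57) [0.0303, -0.0525, 0.06] [0.0, -0.0, 28.0]
-> (0.4503, -0.1852, 0.0378, 57) [-0.0, -0.0, 0.1022] [0.0, 0.0, 0.0]
```

>>> {"api": "carry_out", "payload": {"steps": [[0.4, [0.019, -0.0095, 0.0035], [0, 0, 7.3]], [0.4, [0.038, -0.019, 0.007], [0, 0, 14.6]], [0.4, [0.057, -0.0285, 0.01], [0, 0, 21.9]], [0.4, [0.076, -0.038, 0.014], [0, 0, 29.2]], [0.4, [0.095, -0.0473, 0.0177], [0, 0, 36.5]]]}}

```text
clock: 6.25
eef_pos: [0.499, -0.2194, 0.1977]
tool_rot: [-180.0, -0.0, 84.7]
wrist_force: [0.3, 0.7, -0.0]
opening: 0.399
finger_force: 0.0
```

```bash
python3 - <<'E'
from h import *
plan([(.4474,-.1893,.14,57),(.4474,-.1893,.0378,57)])
E
```

```text
-> (0.4474, -0.1893, 0.14, 57) [0.0252, -0.0542, 0.0577] [-0.0, -0.0, 27.7]
-> (0.4474, -0.1893, 0.0378, 57) [-0.0, -0.0, 0.1022] [0.0, 0.0, 0.0]
```

>>> {"api": "carry_out", "payload": {"steps": [[0.4, [0.0065, -0.0138, 0.015], [0, 0, 7]], [0.4, [0.013, -0.0275, 0.03], [0, 0, 14]], [0.4, [0.0195, -0.0413, 0.045], [0, 0, 21]], [0.4, [0.026, -0.0551, 0.06], [0, 0, 28]], [0.4, [0.026, -0.0551, 0.06], [0, 0, 28]]]}}

```text
clock: 6.75
eef_pos: [0.4449, -0.188, 0.1364]
tool_rot: [-179.8, 0.1, 56.9]
wrist_force: [0.2, 1.1, 0.9]
opening: 0.397
finger_force: 0.0
```

```bash
python3 - <<'E'
from station import vision,sense
from h import *
c=vision.camera("top");np.savez("pics/top3.npz",**c);P=cloud(c)
A=np.array([.5897,-.2764]);r=np.hypot(P[...,0]-A[0],P[...,1]-A[1])
print("knob",pca(sel(P,*A,.03,.125,.14)))
m=(r<.08)&(P[...,2]>.09)&(P[...,2]<.109)
n,L,st,ce=cv2.connectedComponentsWithStats(m.astype(np.uint8))
for i in range(1,n):
    if st[i,4]>6: q=P[L==i];d=q[:,:2].mean(0)-A;print(st[i,4],ce[i].round(1),pca(q[:,:2]),q[:,2].mean().round(3),np.degrees(np.arctan2(d[1],d[0])).round(1),np.hypot(*d).round(4))
crop(c,"pics/t3c.png",240,100,150,140,4)
plan([(.4474,-.1893,.0378,57)])
E
```

```text
knob (array([ 0.5899, -0.2762]), 120.8, array([0.0122, 0.0351]))
19 [324.9 121.5] (array([ 0.6563, -0.2834]), -135.1, array([0.0096, 0.0166])) 0.102 -6.0 0.067
25 [318.6 128.5] (array([ 0.6395, -0.2671]), -167.8, array([0.0078, 0.0203])) 0.098 10.6 0.0506
36 [338.4 134.3] (array([ 0.6242, -0.3171]), 127.2, array([0.0084, 0.026 ])) 0.099 -49.7 0.0534
16 [323.6 150.2] (array([ 0.5838, -0.2799]), 122.2, array([0.0051, 0.0182])) 0.102 -149.6 0.0068
26 [341.3 154.8] (array([ 0.5725, -0.3244]), 72.1, array([0.0085, 0.0191])) 0.099 -109.7 0.0509
29 [338.4 160.5] (array([ 0.5573, -0.317 ]), 119.8, array([0.0132, 0.014 ])) 0.104 -128.6 0.052
25 [325.7 167.6] (array([ 0.5403, -0.285 ]), -171.3, array([0.0081, 0.0197])) 0.099 -170.1 0.0501
-> (0.4474, -0.1893, 0.0378, 57) [0.0, 0.0012, 0.0998] [-0.1, 0.0, 0.1]
```

View pics/t3c.png

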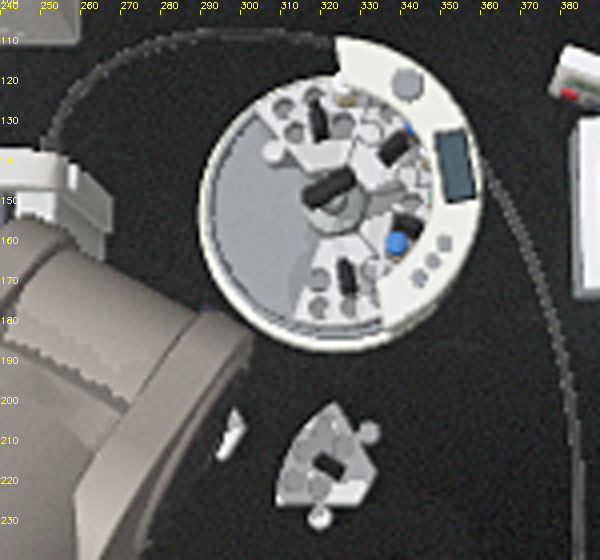

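>>> {"api": "carry_out", "payload": {"steps": [[0.35, [0, 0, 0.04], [0, 0, 0]], [0.35, [0, 0.001, 0.08], [0, 0, 0]], [0.35, [0, 0.001, 0.1], [0, 0, 0]], [0.35, [0, 0.001, 0.1], [0, 0, 0]]]}}

```text
clock: 7.2
eef_pos: [0.4476, -0.19, 0.0363]
tool_rot: [-179.9, 0.1, 57.2]
wrist_force: [1.2, -0.5, 0.7]
opening: 0.353
finger_force: 0.0
```

>>> {"api": "carry_out", "payload": {"steps": [[0, [0, 0, 0], [0, 0, 0]], [0, [0, 0, 0], [0, 0, 0]], [0, [0, 0, 0], [0, 0, 0]], [0, [0, 0, 0], [0, 0, 0]], [0, [0, 0, 0], [0, 0, 0]]], "force": 50}}

```text
clock: 7.7
eef_pos: [0.4489, -0.1897, 0.0389]
tool_rot: [179.9, -0.1, 57.1]
wrist_force: [-0.5, 1.9, 10.6]
opening: 0.081
finger_force: 52.5
```

```bash
python3 - <<'E'
from station import sense
import numpy as np
s=sense();print([np.round(s[k],4).tolist() for k in("eef_pos","tool_rot","wrist_force","moment","opening","finger_force")])
E
```

```text
[[0.4489, -0.1897, 0.0389], [179.9067, -0.0622, 57.0586], [-0.544, 1.9479, 10.5769], [0.2516, 0.219, -0.0421], 0.0813, 52.4827]
```

>>> {"api": "carry_out", "payload": {"steps": [[0, [0, 0, -0.02], [0, 0, 0]], [0, [0, 0, -0.05], [0, 0, 0]], [0, [0, 0, -0.08], [0, 0, 0]], [0, [0, 0, -0.103], [0, 0, 0]], [0, [0, 0, -0.103], [0, 0, 0]]]}}

```text
clock: 8.2
eef_pos: [0.4495, -0.1901, 0.1438]
tool_rot: [179.8, -0.2, 57.0]
wrist_force: [-0.1, 0.4, -2.3]
opening: 0.079
finger_force: 50.7
```

```bash
python3 - <<'E'
from station import sense,vision
from h import *
c=vision.camera("side")
s=sense();print([np.round(s[k],4).tolist() for k in("eef_pos","tool_rot","wrist_force","moment","opening","finger_force")])
plan([(.6049,-.2341,.142,70.4)])
E
```

```text
[[0.4489, -0.1896, 0.1422], [179.853, -0.1164, 57.0652], [1.1512, 0.1464, -1.2252], [-0.0181, 0.036, -0.0373], 0.09, 50.7167]
-> (0.6049, -0.2341, 0.142, 70.4) [0.0474, 0.1551, 0.0007] [0.2, -0.1, -13.3]
```

>>> {"api": "carry_out", "payload": {"steps": [[0, [0.01, 0.031, 0], [0, 0, -2.7]], [0, [0.019, 0.062, 0], [0, 0, -5.3]], [0, [0.029, 0.093, 0], [0, 0, -8]], [0, [0.0385, 0.124, 0], [0, 0, -10.7]], [0, [0.048, 0.155, 0], [0, 0, -13.3]]]}}

```text
clock: 8.75
eef_pos: [0.6048, -0.2338, 0.1392]
tool_rot: [-179.9, -0.0, 70.5]
wrist_force: [0.5, 0.2, -2.0]
opening: 0.083
finger_force: 50.7
```

>>> {"api": "carry_out", "payload": {"steps": [[0, [0, 0, 0], [0, 0, 0]], [0, [0, 0, 0], [0, 0, 0]], [0, [0, 0, 0], [0, 0, 0]]]}}

```text
clock: 9.05
eef_pos: [0.603, -0.2337, 0.1399]
tool_rot: [-179.9, 0.0, 70.3]
wrist_force: [-0.1, -0.5, -1.6]
opening: 0.087
finger_force: 50.7
```

```bash
python3 - <<'E'
from station import sense,vision
from h import *
c=vision.camera("top");np.savez("pics/top4.npz",**c);crop(c,"pics/t4c.png",270,100,110,95,6)
s=sense();print([np.round(s[k],4).tolist() for k in("eef_pos","tool_rot","wrist_force","moment","opening","finger_force")])
plan([(.6052,-.2335,.142,70.4)])
c=vision.camera("side");np.savez("pics/side4.npz",**c);crop(c,"pics/s4c.png",200,170,130,120,5)
E
```

```text
[[0.6031, -0.2336, 0.1403], [-179.9263, -0.0025, 70.2882], [-0.2387, 0.7701, -1.717], [-0.0196, 0.0562, -0.0527], 0.0809, 50.6714]
-> (0.6052, -0.2335, 0.142, 70.4) [0.0008, 0.0019, -0.0017] [-0.1, -0.0, -0.1]
```

View pics/s4c.png

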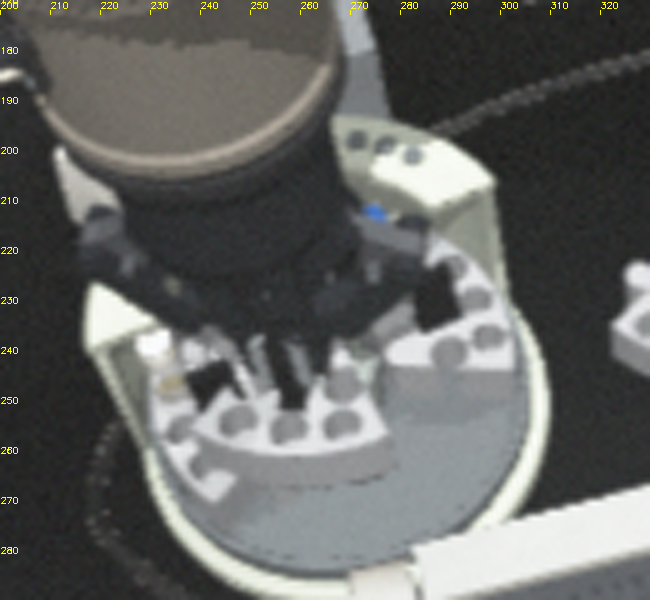

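>>> {"api": "carry_out", "payload": {"steps": [[0, [0.001, 0.002, 0.01], [0, 0, 0]], [0, [0.001, 0.002, 0.02], [0, 0, 0]], [0, [0.001, 0.002, 0.03], [0, 0, 0]], [0, [0.001, 0.002, 0.034], [0, 0, 0]], [0, [0.001, 0.002, 0.034], [0, 0, 0]]]}}

```text
clock: 9.65
eef_pos: [0.6058, -0.2334, 0.1059]
tool_rot: [-179.9, 0.0, 70.3]
wrist_force: [0.2, 1.3, -1.5]
opening: 0.084
finger_force: 50.7
```

>>> {"api": "carry_out", "payload": {"steps": [[0, [0, 0, 0.002], [0, 0, 0]], [0, [0, 0, 0.004], [0, 0, 0]], [0, [0, 0, 0.006], [0, 0, 0]], [0, [0, 0, 0.008], [0, 0, 0]], [0, [0, 0, 0.008], [0, 0, 0]]]}}

```text
clock: 10.15
eef_pos: [0.6063, -0.2335, 0.0987]
tool_rot: [-180.0, 0.0, 70.3]
wrist_force: [0.2, 0.5, -1.9]
opening: 0.079
finger_force: 50.7
```

```bash
python3 - <<'E'
from station import sense,vision
from h import *
s=sense();print([np.round(s[k],4).tolist() for k in("eef_pos","tool_rot","wrist_force","moment","opening","finger_force")])
plan([(.6052,-.2335,.0709,70.4)])
E
```

```text
[[0.6063, -0.2335, 0.0987], [-179.9829, 0.0041, 70.3243], [0.1695, 0.4879, -1.8607], [0.034, 0.0125, -0.0097], 0.0794, 50.7425]
-> (0.6052, -0.2335, 0.0709, 70.4) [-0.0004, -0.001, 0.0278] [-0.0, 0.0, -0.1]
```

>>> {"api": "carry_out", "payload": {"steps": [[0, [-0.0004, -0.001, 0.0], [0, 0, 0]], [0, [-0.0004, -0.001, 0.002], [0, 0, 0]], [0, [-0.0004, -0.001, 0.004], [0, 0, 0]], [0, [-0.0004, -0.001, 0.006], [0, 0, 0]], [0, [-0.0004, -0.001, 0.006], [0, 0, 0]]]}}

```text
clock: 10.65
eef_pos: [0.6051, -0.2335, 0.0925]
tool_rot: [-180.0, 0.0, 70.3]
wrist_force: [-0.0, 0.3, -1.9]
opening: 0.08
finger_force: 50.7
```

```bash
python3 - <<'E'
from station import sense,vision
from h import *
s=sense();print([np.round(s[k],4).tolist() for k in("eef_pos","tool_rot","wrist_force","moment","opening","finger_force")])
plan([(.6052,-.2335,.0709,70.4)])
E
```

```text
[[0.6051, -0.2335, 0.0925], [-179.9697, 0.0035, 70.3237], [-0.0244, 0.3484, -1.8697], [-0.025, 0.0028, 0.0599], 0.0801, 50.7423]
-> (0.6052, -0.2335, 0.0709, 70.4) [0.0, 0.0001, 0.0216] [-0.0, 0.0, -0.1]
```

>>> {"api": "carry_out", "payload": {"steps": [[0, [0, 0, 0.002], [0, 0, 0]], [0, [0, 0, 0.004], [0, 0, 0]], [0, [0, 0, 0.006], [0, 0, 0]], [0, [0, 0, 0.008], [0, 0, 0]], [0, [0, 0, 0.008], [0, 0, 0]]]}}

```text
clock: 11.15
eef_pos: [0.6051, -0.2335, 0.0846]
tool_rot: [-180.0, 0.0, 70.3]
wrist_force: [0.9, 0.3, -2.8]
opening: 0.082
finger_force: 50.7
```

>>> {"api": "carry_out", "payload": {"steps": [[0, [0, 0, 0.002], [0, 0, 0]], [0, [0, 0, 0.004], [0, 0, 0]], [0, [0, 0, 0.006], [0, 0, 0]], [0, [0, 0, 0.008], [0, 0, 0]], [0, [0, 0, 0.008], [0, 0, 0]]]}}

```text
clock: 11.65
eef_pos: [0.6051, -0.2335, 0.0766]
tool_rot: [-180.0, 0.0, 70.3]
wrist_force: [0.3, 0.2, -2.2]
opening: 0.089
finger_force: 50.7
```

>>> {"api": "carry_out", "payload": {"steps": [[0, [0, 0, 0.0015], [0, 0, 0]], [0, [0, 0, 0.003], [0, 0, 0]], [0, [0, 0, 0.004], [0, 0, 0]], [0, [0, 0, 0.005], [0, 0, 0]], [0, [0, 0, 0.005], [0, 0, 0]]]}}

```text
clock: 12.15
eef_pos: [0.6052, -0.2336, 0.0718]
tool_rot: [-180.0, 0.0, 70.3]
wrist_force: [0.3, 0.0, -1.5]
opening: 0.078
finger_force: 50.7
```

>>> {"api": "carry_out", "payload": {"steps": [[0, [0, 0, 0.001], [0, 0, 0]], [0, [0, 0, 0.0015], [0, 0, 0]], [0, [0, 0, 0.0015], [0, 0, 0]]]}}

```text
clock: 12.45
eef_pos: [0.6056, -0.2336, 0.071]
tool_rot: [180.0, -0.0, 70.3]
wrist_force: [-3.2, 2.0, 6.5]
opening: 0.083
finger_force: 51.9
```

>>> {"api": "carry_out", "payload": {"steps": [[0.25, [0, 0, 0], [0, 0, 0]], [0.25, [0, 0, 0], [0, 0, 0]], [0.25, [0, 0, -0.01], [0, 0, 0]], [0.25, [0, 0, -0.04], [0, 0, 0]], [0.25, [0, 0, -0.08], [0, 0, 0]]]}}

```text
clock: 12.95
eef_pos: [0.6043, -0.2334, 0.1505]
tool_rot: [-179.8, 0.0, 70.3]
wrist_force: [0.4, -0.2, 0.1]
opening: 0.25
finger_force: 0.0
```

>>> {"api": "carry_out", "payload": {"steps": [[0.25, [0, 0, -0.04], [0, 0, 0]], [0.25, [0, 0, -0.05], [0, 0, 0]]]}}

```text
clock: 13.15
eef_pos: [0.6068, -0.2347, 0.2056]
tool_rot: [179.7, -0.0, 70.3]
wrist_force: [0.3, -0.4, -0.9]
opening: 0.246
finger_force: 0.0
```

>>> {"api": "carry_out", "payload": {"steps": [[0.35, [-0.0198, -0.0324, 0.01], [0, 0, 2.3]], [0.35, [-0.0396, -0.0647, 0.02], [0, 0, 4.6]], [0.35, [-0.0593, -0.097, 0.03], [0, 0, 6.8]], [0.35, [-0.0791, -0.1294, 0.04], [0, 0, 9.1]], [0.35, [-0.0989, -0.1618, 0.05], [0, 0, 11.4]]]}}

```text
clock: 13.65
eef_pos: [0.4181, -0.2723, 0.1503]
tool_rot: [180.0, -0.0, 58.8]
wrist_force: [0.7, -1.1, 0.2]
opening: 0.347
finger_force: 0.0
```

```bash
python3 - <<'E'
from station import sense,vision
from h import *
c=vision.camera("top");np.savez("pics/top5.npz",**c);crop(c,"pics/t5c.png",270,100,110,95,6)
P=cloud(c);A=np.array([.5899,-.2763]);r=np.hypot(P[...,0]-A[0],P[...,1]-A[1])
print("knob",pca(sel(P,*A,.03,.125,.14)))
m=(r<.08)&(P[...,2]>.09)&(P[...,2]<.109)
n,L,st,ce=cv2.connectedComponentsWithStats(m.astype(np.uint8))
for i in range(1,n):
    if st[i,4]>6: q=P[L==i];d=q[:,:2].mean(0)-A;print(st[i,4],ce[i].round(1),pca(q[:,:2]),q[:,2].mean().round(3),np.degrees(np.arctan2(d[1],d[0])).round(1),np.hypot(*d).round(4))
s=sense();print([np.round(s[k],4).tolist() for k in("eef_pos","tool_rot","wrist_force","moment","opening","finger_force")])
plan([(.4196,-.2724,.0378,59)])
E
```

```text
knob (array([ 0.5898, -0.2758]), 119.9, array([0.0124, 0.0354]))
18 [324.9 121.6] (array([ 0.6561, -0.2834]), 53.0, array([0.0088, 0.0143])) 0.103 -6.1 0.0666
26 [318.6 128.4] (array([ 0.6395, -0.2673]), -168.6, array([0.0082, 0.0198])) 0.099 10.3 0.0504
36 [338.5 134.4] (array([ 0.6242, -0.3173]), 128.7, array([0.0087, 0.0261])) 0.099 -50.1 0.0535
29 [303.4 141.2] (array([ 0.6075, -0.2288]), 69.3, array([0.0091, 0.0204])) 0.098 69.6 0.0507
13 [323.  150.6] (array([ 0.5827, -0.2784]), 115.3, array([0.0047, 0.0169])) 0.102 -163.4 0.0075
26 [341.3 154.8] (array([ 0.5725, -0.3244]), 73.1, array([0.0084, 0.019 ])) 0.099 -109.9 0.0511
30 [338.5 160.5] (array([ 0.5573, -0.3172]), 117.5, array([0.0128, 0.0139])) 0.104 -128.5 0.0523
24 [325.6 167.6] (array([ 0.5402, -0.2849]), -170.0, array([0.0077, 0.0198])) 0.098 -170.2 0.0504
[[0.4114, -0.2734, 0.1487], [-179.7703, 0.0181, 58.409], [-8.9227, -3.0077, -3.1593], [-0.1867, 0.4479, -0.0148], 0.3492, 0.0]
-> (0.4196, -0.2724, 0.0378, 59) [0.0052, 0.0069, 0.1109] [-0.2, 0.0, -0.6]
```

View pics/t5c.png

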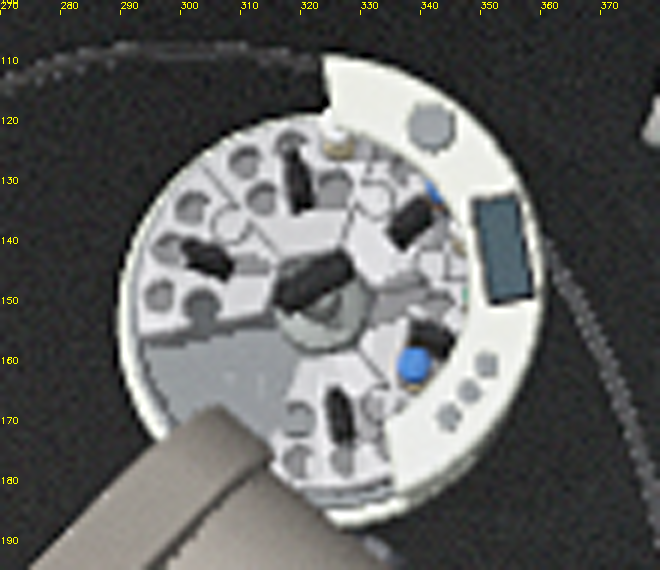

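>>> {"api": "carry_out", "payload": {"steps": [[0.35, [0, 0, 0], [0, 0, 0]], [0.35, [0, 0, 0], [0, 0, 0]], [0.35, [0, 0, 0], [0, 0, 0]]]}}

```text
clock: 14.0
eef_pos: [0.4207, -0.2721, 0.1508]
tool_rot: [180.0, -0.0, 59.0]
wrist_force: [0.0, -0.2, 1.1]
opening: 0.35
finger_force: 0.0
```

```bash
python3 - <<'E'
from h import *
plan([(.4196,-.2724,.0378,59)])
E
```

```text
-> (0.4196, -0.2724, 0.0378, 59) [-0.0008, -0.0009, 0.113] [0.0, -0.0, -0.0]
```

>>> {"api": "carry_out", "payload": {"steps": [[0.35, [-0.0008, 0, 0.04], [0, 0, 0]], [0.35, [-0.0008, 0, 0.08], [0, 0, 0]], [0.35, [-0.0008, 0, 0.105], [0, 0, 0]], [0.35, [-0.0008, 0, 0.113], [0, 0, 0]], [0.35, [-0.0008, 0, 0.113], [0, 0, 0]]]}}

```text
clock: 14.5
eef_pos: [0.4192, -0.2729, 0.0369]
tool_rot: [-179.9, 0.0, 58.9]
wrist_force: [0.2, -0.3, 0.1]
opening: 0.35
finger_force: 0.0
```

>>> {"api": "carry_out", "payload": {"steps": [[0, [0, 0, 0], [0, 0, 0]], [0, [0, 0, 0], [0, 0, 0]], [0, [0, 0, 0], [0, 0, 0]], [0, [0, 0, 0], [0, 0, 0]], [0, [0, 0, 0], [0, 0, 0]]], "force": 50}}

```text
clock: 15.0
eef_pos: [0.42, -0.273, 0.0384]
tool_rot: [179.9, -0.0, 58.9]
wrist_force: [-1.0, 2.7, 10.1]
opening: 0.082
finger_force: 53.3
```

>>> {"api": "carry_out", "payload": {"steps": [[0, [0, 0, -0.02], [0, 0, 0]], [0, [0, 0, -0.05], [0, 0, 0]], [0, [0, 0, -0.08], [0, 0, 0]], [0, [0, 0, -0.103], [0, 0, 0]], [0, [0, 0, -0.103], [0, 0, 0]]]}}

```text
clock: 15.5
eef_pos: [0.4207, -0.2735, 0.1433]
tool_rot: [179.7, -0.1, 58.9]
wrist_force: [0.2, -0.1, -2.3]
opening: 0.084
finger_force: 51.3
```

```bash
python3 - <<'E'
from station import sense,vision
from h import *
vision.camera("side")
s=sense();print([np.round(s[k],4).tolist() for k in("eef_pos","tool_rot","wrist_force","moment","opening","finger_force")])
E
```

```text
[[0.4201, -0.2729, 0.1417], [179.8304, -0.0822, 58.9502], [-0.0362, 0.3247, -2.3056], [0.0532, 0.0233, -0.0013], 0.0821, 51.3489]
```

>>> {"api": "carry_out", "payload": {"steps": [[0, [0, 0, -0.005], [0, 0, -8]], [0, [0, 0, -0.01], [0, 0, -16]], [0, [0, 0, -0.015], [0, 0, -24]], [0, [0, 0, -0.02], [0, 0, -32]], [0, [0, 0, -0.02], [0, 0, -40]]]}}

```text
clock: 16.05
eef_pos: [0.419, -0.2727, 0.16]
tool_rot: [-180.0, -0.0, 99.3]
wrist_force: [0.3, 0.0, -2.8]
opening: 0.09
finger_force: 51.3
```

>>> {"api": "carry_out", "payload": {"steps": [[0, [0.0014, 0.014, 0], [0, 0, -8]], [0, [0.004, 0.042, 0], [0, 0, -16]], [0, [0.0083, 0.084, 0], [0, 0, -24]], [0, [0.0118, 0.12, 0], [0, 0, -29]], [0, [0.0139, 0.141, 0], [0, 0, -31.3]]]}}

```text
clock: 16.55
eef_pos: [0.5585, -0.2356, 0.1589]
tool_rot: [180.0, -0.1, 130.5]
wrist_force: [-1.0, -0.6, -2.8]
opening: 0.086
finger_force: 51.3
```

>>> {"api": "carry_out", "payload": {"steps": [[0, [0, 0, 0], [0, 0, 0]], [0, [0, 0, 0], [0, 0, 0]], [0, [0, 0, 0], [0, 0, 0]], [0, [0, 0, 0], [0, 0, 0]]]}}

```text
clock: 16.95
eef_pos: [0.5554, -0.2377, 0.1602]
tool_rot: [-180.0, -0.0, 130.1]
wrist_force: [-0.1, 0.7, -2.5]
opening: 0.082
finger_force: 51.3
```

```bash
python3 - <<'E'
from station import sense,vision
from h import *
c=vision.camera("side")
crop(c,"pics/s6c.png",200,170,130,120,5)
s=sense();print([np.round(s[k],4).tolist() for k in("eef_pos","tool_rot","wrist_force","moment","opening","finger_force")])
plan([(.5571,-.2372,.13,130.2)])
E
```

```text
[[0.5557, -0.2376, 0.1604], [-179.998, -0.0093, 130.1628], [-0.3715, -1.0018, -2.082], [0.0113, -0.0029, -0.0064], 0.0853, 51.2998]
-> (0.5571, -0.2372, 0.13, 130.2) [-0.0006, 0.0014, 0.0304] [-0.0, -0.0, -0.0]
```

View pics/s6c.png

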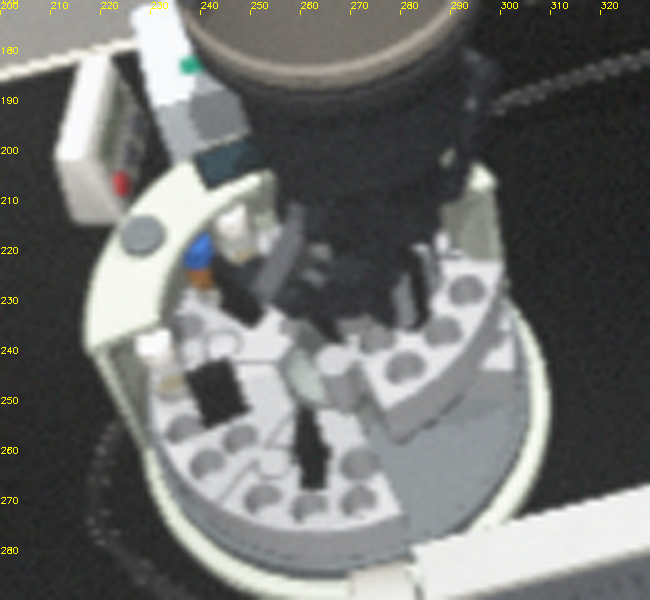

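>>> {"api": "carry_out", "payload": {"steps": [[0, [0, 0.0005, 0.015], [0, 0, 0]], [0, [0, 0.0005, 0.03], [0, 0, 0]], [0, [0, 0.0005, 0.045], [0, 0, 0]], [0, [0, 0.0005, 0.052], [0, 0, 0]], [0, [0, 0.0005, 0.052], [0, 0, 0]]]}}

```text
clock: 17.5
eef_pos: [0.5559, -0.2368, 0.1067]
tool_rot: [-179.9, -0.1, 130.2]
wrist_force: [0.3, 0.6, -3.4]
opening: 0.082
finger_force: 51.3
```

>>> {"api": "carry_out", "payload": {"steps": [[0, [0, 0, 0], [0, 0, 0]], [0, [0, 0, 0], [0, 0, 0]], [0, [0, 0, 0], [0, 0, 0]]]}}

```text
clock: 17.8
eef_pos: [0.5571, -0.2371, 0.109]
tool_rot: [180.0, 0.0, 130.2]
wrist_force: [0.6, -0.8, -1.1]
opening: 0.083
finger_force: 51.3
```

```bash
python3 - <<'E'
from h import *
plan([(.5571,-.2372,.0709,130.2)])
E
```

```text
-> (0.5571, -0.2372, 0.0709, 130.2) [-0.0001, -0.0001, 0.0381] [0.0, 0.0, 0.0]
```

Spot on. Descend.

>>> {"api": "carry_out", "payload": {"steps": [[0, [0, 0, 0.002], [0, 0, 0]], [0, [0, 0, 0.004], [0, 0, 0]], [0, [0, 0, 0.007], [0, 0, 0]], [0, [0, 0, 0.01], [0, 0, 0]], [0, [0, 0, 0.01], [0, 0, 0]]]}}

```text
clock: 18.3
eef_pos: [0.5565, -0.2369, 0.0979]
tool_rot: [-180.0, -0.0, 130.2]
wrist_force: [-0.8, 0.1, -2.8]
opening: 0.085
finger_force: 51.3
```

>>> {"api": "carry_out", "payload": {"steps": [[0, [0, 0, 0.002], [0, 0, 0]], [0, [0, 0, 0.004], [0, 0, 0]], [0, [0, 0, 0.006], [0, 0, 0]], [0, [0, 0, 0.006], [0, 0, 0]]]}}

```text
clock: 18.7
eef_pos: [0.5566, -0.2369, 0.0921]
tool_rot: [-180.0, -0.0, 130.2]
wrist_force: [-0.2, -1.0, -2.5]
opening: 0.083
finger_force: 51.3
```

No contact, going in (underside about 54 mm).

>>> {"api": "carry_out", "payload": {"steps": [[0, [0, 0, 0.002], [0, 0, 0]], [0, [0, 0, 0.004], [0, 0, 0]], [0, [0, 0, 0.006], [0, 0, 0]], [0, [0, 0, 0.008], [0, 0, 0]], [0, [0, 0, 0.008], [0, 0, 0]]]}}

```text
clock: 19.2
eef_pos: [0.5566, -0.2369, 0.0841]
tool_rot: [-180.0, -0.0, 130.2]
wrist_force: [-0.4, -0.2, -2.0]
opening: 0.081
finger_force: 51.3
```

>>> {"api": "carry_out", "payload": {"steps": [[0, [0, 0, 0.002], [0, 0, 0]], [0, [0, 0, 0.004], [0, 0, 0]], [0, [0, 0, 0.006], [0, 0, 0]], [0, [0, 0, 0.008], [0, 0, 0]], [0, [0, 0, 0.008], [0, 0, 0]]]}}

```text
clock: 19.7
eef_pos: [0.5566, -0.2369, 0.0761]
tool_rot: [-180.0, -0.0, 130.2]
wrist_force: [-0.3, -0.2, -2.8]
opening: 0.082
finger_force: 51.3
```

>>> {"api": "carry_out", "payload": {"steps": [[0, [0, 0, 0.0015], [0, 0, 0]], [0, [0, 0, 0.003], [0, 0, 0]], [0, [0, 0, 0.004], [0, 0, 0]], [0, [0, 0, 0.005], [0, 0, 0]], [0, [0, 0, 0.005], [0, 0, 0]]]}}

```text
clock: 20.2
eef_pos: [0.5567, -0.2369, 0.0713]
tool_rot: [-180.0, -0.0, 130.2]
wrist_force: [0.9, -0.1, -2.5]
opening: 0.083
finger_force: 51.3
```

>>> {"api": "carry_out", "payload": {"steps": [[0, [0, 0, 0.0005], [0, 0, 0]], [0, [0, 0, 0.001], [0, 0, 0]], [0, [0, 0, 0.0015], [0, 0, 0]], [0, [0, 0, 0.0015], [0, 0, 0]]]}}

```text
clock: 20.6
eef_pos: [0.5568, -0.2371, 0.0705]
tool_rot: [180.0, 0.0, 130.2]
wrist_force: [-3.7, 1.5, 8.0]
opening: 0.085
finger_force: 52.8
```

>>> {"api": "carry_out", "payload": {"steps": [[0.25, [0, 0, 0], [0, 0, 0]], [0.25, [0, 0, 0], [0, 0, 0]], [0.25, [0, 0, -0.01], [0, 0, 0]], [0.25, [0, 0, -0.04], [0, 0, 0]], [0.25, [0, 0, -0.08], [0, 0, 0]]]}}

```text
clock: 21.1
eef_pos: [0.5558, -0.2368, 0.1501]
tool_rot: [-179.9, -0.1, 130.2]
wrist_force: [0.7, 0.6, 0.4]
opening: 0.249
finger_force: 0.0
```

>>> {"api": "carry_out", "payload": {"steps": [[0.25, [0, 0, -0.04], [0, 0, 0]], [0.25, [0, 0, -0.08], [0, 0, 0]]]}}

```text
clock: 21.3
eef_pos: [0.5565, -0.2371, 0.2323]
tool_rot: [180.0, 0.0, 130.2]
wrist_force: [0.6, 0.6, 0.5]
opening: 0.25
finger_force: 0.0
```

>>> {"api": "carry_out", "payload": {"steps": [[0.25, [0, -0.04, 0], [0, 0, 5]], [0.25, [0, -0.08, 0], [0, 0, 10]], [0.25, [0, -0.11, 0], [0, 0, 15]], [0.25, [0, -0.11, 0], [0, 0, 20]], [0.25, [0, -0.11, 0], [0, 0, 20]]]}}

```text
clock: 21.8
eef_pos: [0.4723, -0.3086, 0.2308]
tool_rot: [180.0, 0.0, 110.0]
wrist_force: [0.4, 0.4, -0.2]
opening: 0.245
finger_force: 0.0
```

```bash
python3 - <<'E'
from station import sense,vision
from h import *
c=vision.camera("top");crop(c,"pics/t7c.png",270,100,110,95,6)
P=cloud(c);A=np.array([.5899,-.2763]);r=np.hypot(P[...,0]-A[0],P[...,1]-A[1])
m=(r<.08)&(P[...,2]>.09)&(P[...,2]<.109)
n,L,st,ce=cv2.connectedComponentsWithStats(m.astype(np.uint8))
for i in range(1,n):
    if st[i,4]>6: q=P[L==i];d=q[:,:2].mean(0)-A;print(st[i,4],ce[i].round(1),pca(q[:,:2]),q[:,2].mean().round(4),np.degrees(np.arctan2(d[1],d[0])).round(1),np.hypot(*d).round(4))
for a in(10,70,130,190):
    a=np.radians(a);b=A+.051*np.array([np.cos(a),np.sin(a)]);M=(np.hypot(P[...,0]-b[0],P[...,1]-b[1])<.025)&(P[...,2]>.05)&(P[...,2]<.075);print("top z",np.median(P[M][:,2]).round(4),M.sum())
s=sense();print([np.round(s[k],4).tolist() for k in("eef_pos","tool_rot","wrist_force")])
c=vision.camera("side");crop(c,"pics/s7c.png",200,170,130,120,5)
E
```

```text
19 [324.7 121.2] (array([ 0.6568, -0.2829]), 51.3, array([0.0085, 0.015 ])) 0.1031 -5.6 0.0673
30 [339.1 133.9] (array([ 0.6255, -0.319 ]), 126.6, array([0.0083, 0.0214])) 0.0989 -50.2 0.0556
7 [300.7 139.9] (array([ 0.6102, -0.2223]), 164.7, array([0.0067, 0.0089])) 0.1012 69.3 0.0577
top z 0.0612 17
top z 0.062 28
top z nan 0
top z nan 0
[[0.473, -0.308, 0.2306], [179.9603, 0.0198, 110.3201], [0.4791, 1.1861, 0.3168]]
  return _methods._mean(a, axis=axis, dtype=dtype,
  ret = ret.dtype.type(ret / rcount)
```

View pics/s7c.png

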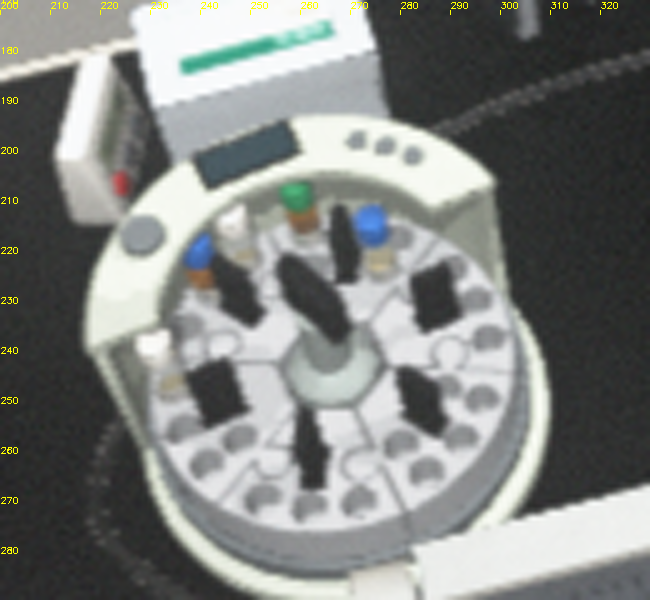

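The side view shows all six wedges flush, knobs and sockets interlocked, with the new tabs at (262,258) and (284,250) facing front. The gripper is clear, so I am handing in.

```bash
python3 -c "
from station import hand_in
print(hand_in())"
```

```text
the job is handed in; nothing more can be done
None
```

I turned the carousel so the empty bays face the front, lowered both vial blocks into them, and handed the job in at about 22 s. In the last side view the tops look flush and the blocks interlocked. The arm blocked the final top-camera check on the block with knobs, and `hand_in()` returned no verdict.

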